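# Find and release the latched lamp key

### The arm

A 6-joint arm with a two-finger parallel gripper is mounted at the origin on a cart in front of the work surface, level with it; the furniture and walls round the work are solid. World frame = base frame: x ahead of the robot, y to its left, z up, the work surface at z = 0. Lengths are in m, angles in rad, forces in N, time in s.
With the tool pointing down it reaches from about 0.35 to 0.85 m from the base axis. Payload 8.1 kg.
Tool frame: the origin (TCP) lies midway between the tips of the shut fingers; the grasp point (between the pads) lies 19 mm behind it (r.grip_point_offset is the z of the grasp point in the tool frame, in m); z points along the fingers, y is the line along which they close (so a half turn about z gives the same grasp; the last joint's range is limited). The gripper opens to 93 mm and grips with 3 to 60 N. Pads are 15 mm wide; open, the fingers measure 128 mm over their backs; the gripper's body (75 mm by 188 mm) begins 65 mm behind the grasp point.
Start: joints at [-1.363, 0.13, 1.488, -0, 1.523, -0.085], TCP at [0.173, -0.574, 0.219] pointing down, gripper open.
Joint ranges: [-2.96, 2.96], [-0.89, 2.26], [0.02, 2.5], [-1.34, 4.48], [0, 2.73], [-2.66, 2.66]. Speed limits (rad/s): [2.39, 2.39, 2.79, 3.14, 3.14, 3.14].

### API

Orientations are given as a 3x3 rotation matrix whose columns are the frame's x, y, z axes.
In Python, from workcell import r gives the robot as it stands.
- The arm moves only by the tool step_arm, never from a script. Its argument "steps" is a list of rows, each an object with "gripper": the finger opening in m, from 0 to 0.093; "dp": the shift along the world's x, y, z in m, a list of three; "roll": the turn about the world's z in degrees. A call has exactly 10 rows; each row is the pose to reach, as a shift and turn from the pose commanded when the call began; what a row does not reach only later rows make up. A row lasts 1/8 s, in which the tool goes at most 62.5 mm and 10.7 degrees, less where a joint would pass 70% of its speed; a pose out of reach is approached as far as the arm can. A call with a gripper value outside its range is refused whole. The fingers move at their own pace and stop on an object; "newtons" is the grip in N (left out, the last holds). Time passes only in rows, so rows that repeat a pose let the fingers close, or fill a call up. It gives the time, the measured TCP pose, the force, the opening and the grip force at its end, in the units of the state.
- r.state(): the state, without advancing time (a new reading comes with each control period).
- r.camera(name): name is "side" or "top" or "wrist"; returns a dict with "pixels" (480x640x3 uint8, red, green, blue), "camera_matrix" (3x3 intrinsics, pixels), "position" and "attitude" of the camera in the world. Camera axes: x right, y down, z forward; pixel columns grow to the right and rows downward; lengths in m; the calibration is good to about 2 mm. A picture is of the moment at which its call begins. There is no depth.
- r.job_done(): hands the job in; it is judged then, once.
Trained networks look in a picture, given as the dict that the camera call returned (one of the last four; its "shot" number tells which), for a name from the list of things; names that differ only in an ending like _2 or _b are one class to them, and where a whole thing is asked for, a point or a joint stands for the part that bears it (a point fixed in the world has none). Each returns a list of dicts, best first, with "conf" (0 to 1); they miss things now and then, are a little off and sometimes report something else, mostly with a low value. They report only what shows in the picture. A call takes as long as a camera call.
- r.search_frame(picture, thing): "rect" ([left, top, right, bottom] in pixels, round what is visible of it).
- r.pinpoint(picture, thing): "at" ([column, row] in pixels: a listed point, or the origin of a listed thing).
The state is a dict: "t": time; "joint_positions": joint angles; "joint_vel": joint speeds; "joint_efforts": joint torques, N m; "eef_pos": TCP position; "ee_rot": TCP orientation; "ft_force": force on the tool from outside, world axes, zero at the start; "ft_torque": the same for the moment, N m; "opening": finger opening in m; "grip_force": force on a finger pad.
Only numpy, scipy, OpenCV 4.12 (cv2) and the standard library are available. Lean on these libraries where they do the work, as an engineer would, in place of code of your own. Each camera call takes 0.05 s, during which the arm holds its last target. There are 200 camera calls.

### The job

One of the four identical keys on the lamp controller has been left latched down. With the fingertips, tap all four keys lightly, one after another from left to right, to feel which one it is (neither unlatching it nor pushing a free key home); then press that key firmly down and let it go, so that it springs up and all four keys stand up. Press no other key home, pick nothing up, and leave the things around the controller where they are.

Things in the scene. Friction and masses are not known exactly. Their poses are not given: they have to be found in the camera images.
- keybox: Lamp controller: off-white box fixed to the bench, 110 mm (its x) x 200 mm (its y) x 56 mm high, with a row of four identical dark grey keys along its y on top. Origin: centre of its underside, on the bench; its x points away from the robot, give or take 0.3 rad. The keys' centres lie on its x = 0 at y = +63, +21, -21 and -63 mm, from left to right.
- key_a_top (a point): Centre of the top face of the first (leftmost, +y end) key from the left, as the robot sees the row; it moves with the key. The cap is a block 32 mm (box x) x 22 mm (box y), its top face 70 mm above the bench (14 mm above the box) when up, 65 mm when latched down. z up.
- key_b_top (a point): Centre of the top face of the second key from the left, as the robot sees the row; it moves with the key. The cap is a block 32 mm (box x) x 22 mm (box y), its top face 70 mm above the bench (14 mm above the box) when up, 65 mm when latched down. z up.
- key_c_top (a point): Centre of the top face of the third key from the left, as the robot sees the row; it moves with the key. The cap is a block 32 mm (box x) x 22 mm (box y), its top face 70 mm above the bench (14 mm above the box) when up, 65 mm when latched down. z up.
- key_d_top (a point): Centre of the top face of the fourth (rightmost, -y end) key from the left, as the robot sees the row; it moves with the key. The cap is a block 32 mm (box x) x 22 mm (box y), its top face 70 mm above the bench (14 mm above the box) when up, 65 mm when latched down. z up.
- key_a (a joint): Travel of the first (leftmost, +y end) key (m): 0 up, 0.005 latched, 0.010 bottom. Any one of the four may be latched. An up key gives from 1.5 N, plus 0.4 N a mm (4.5 N at 7.5 mm), and does not latch. The latched key stands 5 mm lower and gives 1 mm at most below 5 N; pressed on to its bottom stop (6 to 8 N, moved slowly) it unlatches and springs up to 0 when let go.
- key_b (a joint): Travel of the second key (m): 0 up, 0.005 latched, 0.010 bottom. Any one of the four may be latched. An up key gives from 1.5 N, plus 0.4 N a mm (4.5 N at 7.5 mm), and does not latch. The latched key stands 5 mm lower and gives 1 mm at most below 5 N; pressed on to its bottom stop (6 to 8 N, moved slowly) it unlatches and springs up to 0 when let go.
- key_c (a joint): Travel of the third key (m): 0 up, 0.005 latched, 0.010 bottom. Any one of the four may be latched. An up key gives from 1.5 N, plus 0.4 N a mm (4.5 N at 7.5 mm), and does not latch. The latched key stands 5 mm lower and gives 1 mm at most below 5 N; pressed on to its bottom stop (6 to 8 N, moved slowly) it unlatches and springs up to 0 when let go.
- key_d (a joint): Travel of the fourth (rightmost, -y end) key (m): 0 up, 0.005 latched, 0.010 bottom. Any one of the four may be latched. An up key gives from 1.5 N, plus 0.4 N a mm (4.5 N at 7.5 mm), and does not latch. The latched key stands 5 mm lower and gives 1 mm at most below 5 N; pressed on to its bottom stop (6 to 8 N, moved slowly) it unlatches and springs up to 0 when let go.
- microscope_2: Big inverted microscope, off-white with a black stage, fixed in the middle of the bench, straight ahead of the robot and just right of the controller: an obstacle about 0.3 m wide (y -0.18 to 0.13) and 0.4 to 0.5 m tall, from x = 0.34 to 0.90. Keep clear of it; the arm may start on its other side.
- cup_a: Settling chamber: glass tube 30 mm across on a metal ring base 43 mm across, 47 mm tall, loose, standing to the left of the controller. Bystander. Origin: centre of its underside.
- cup_b: Settling chamber like the other one (43 x 43 x 47 mm), loose, standing just behind the controller. Bystander. Origin: centre of its underside.
- petri_dish: Glass petri dish with lid, 94 mm across, 18 mm tall, loose, behind the controller. Bystander. Origin: centre of its underside.
- pipette_bulb: Dark red rubber pipette bulb, 54 x 106 x 56 mm, loose, farther back. Bystander. Origin: centre of its underside.
- beaker_c: Small glass beaker 52 mm across, 69 mm tall, loose, on the right beyond the microscope. Bystander. Origin: centre of its underside.
- beaker_a: Small glass beaker 52 mm across, 71 mm tall, partly filled, loose, on the right, nearer the robot. Bystander. Origin: centre of its underside.
- pen_1: Red pencil 139 mm long, 7 mm thick, loose, lying on the left. Bystander. Origin: centre of its underside.

How it is judged:
On the way, in this order (a step that is already met when the one before it is completed fails the run):
1. the first key from the left is tapped with a fingertip while a key is still latched (contact force between the fingers and key_a above 0.4 N and value of joint any of key_a, key_b, key_c, key_d above 0.0035 m), for 0.04 s.
2. the second key from the left is tapped with a fingertip while a key is still latched (contact force between the fingers and key_b above 0.4 N and value of joint any of key_a, key_b, key_c, key_d above 0.0035 m), for 0.04 s.
3. the third key from the left is tapped with a fingertip while a key is still latched (contact force between the fingers and key_c above 0.4 N and value of joint any of key_a, key_b, key_c, key_d above 0.0035 m), for 0.04 s.
4. the fourth key from the left is tapped with a fingertip while a key is still latched (contact force between the fingers and key_d above 0.4 N and value of joint any of key_a, key_b, key_c, key_d above 0.0035 m), for 0.04 s.
At the end, for the whole second after the job is handed in: All four keys stand up (each pressed in by less than 1.5 mm), and every bystander is within 20 mm of where it started (value of joint each of key_a, key_b, key_c, key_d below 0.0015 m and distance of each of cup_a, cup_b, petri_dish, pipette_bulb, beaker_c, beaker_a, pen_1 from where it was at the start of the episode below 0.02 m); the robot touches nothing.
It fails at once if a free key is pushed home (beyond 7.5 mm) while another key is still down (latched) ((value of joint key_a above 0.0075 m and value of joint any of key_b, key_c, key_d above 0.0035 m) or (value of joint key_b above 0.0075 m and value of joint any of key_a, key_c, key_d above 0.0035 m) or (value of joint key_c above 0.0075 m and value of joint any of key_a, key_b, key_d above 0.0035 m) or (value of joint key_d above 0.0075 m and value of joint any of key_a, key_b, key_c above 0.0035 m)).
It fails at once if a bystander is picked up, pushed away or knocked over (moved by more than 20 mm) (distance of any of cup_a, cup_b, petri_dish, pipette_bulb, beaker_c, beaker_a, pen_1 from where it was at the start of the episode above 0.02 m).
It also fails if it takes over 54 s, if anything falls off the work surface, if the arm or the gripper's body presses on something with over 40 N, if the wrist force passes 120 N, or if a joint passes its speed limit or range.

## Working session

There is one attempt and no reset: what is moved stays moved. The work goes in short steps, Python scripts to look and compute and a tool call to move; the robot and the scene stay as the last step left them, time stands still between calls to the robot, and variables do not carry over. Pictures are saved under pics/ and viewed, at most 10 in all, crops included, and the job is handed in when it is done.

Besides the shell and the picture viewer there is one more tool, called after "Request:" as name(argument=value, ...), one argument or row to a line, values as JSON. step_arm: Moves the arm, as the interface text tells. Its arguments: {"type":"object","properties":{"steps":{"type":"array","items":{"type":"object","properties":{"gripper":{"type":"number"},"dp":{"type":"array","items":{"type":"number"}},"roll":{"type":"number"}}}},"newtons":{"type":"number"}},"required":["steps"]}

```bash
mkdir -p pics; ls
cat > h.py <<'E'
from workcell import r
import numpy as np, cv2
def ray(c,uv):
    K=np.array(c["camera_matrix"]);R=np.array(c["attitude"]);p=np.array(c["position"])
    R=R if R.shape==(3,3) else None
    return p,R@np.linalg.inv(K)@np.array([uv[0],uv[1],1.])
def atz(c,uv,z):
    p,d=ray(c,uv);return p+d*(z-p[2])/d[2]
def save(c,n): cv2.imwrite(f"pics/{n}.png",cv2.cvtColor(c["pixels"],cv2.COLOR_RGB2BGR))
E
python3 - <<'E'
from h import *
np.set_printoptions(precision=4,suppress=True)
s=r.state();print(s["t"],s["eef_pos"],s["ee_rot"],s["ft_force"],s["opening"])
for n in("top","side"):
    c=r.camera(n);save(c,n+"0");print(n,c["position"],c["attitude"])
    print(r.search_frame(c,"keybox")[:2])
    for k in"abcd":
        for q in r.pinpoint(c,f"key_{k}_top")[:4]:print(k,q["at"],q["conf"],atz(c,q["at"],.07))
    for o in("keybox","cup_a","cup_b","petri_dish","pen_1"):
        for q in r.pinpoint(c,o)[:2]:print(o,q["at"],q["conf"],atz(c,q["at"],0))
E
```

```text
pics
0.0 [ 0.1731 -0.5739  0.2176] [[ 0.9574  0.2887 -0.0004]
 [ 0.2887 -0.9574  0.0018]
 [ 0.0002 -0.0018 -1.    ]] [ 0.1286 -0.0372  0.2191] 0.09326264354927837
top [0.4861 0.0967 1.6846] [[ 0.0058 -0.9975  0.071 ]
 [-0.9999 -0.0065 -0.0097]
 [ 0.0102 -0.0709 -0.9974]]
[{'rect': [203.7, 247.3, 267.4, 294.5], 'conf': 0.9}]
a [212.1, 264.0] 0.57 [0.5169 0.4153 0.07  ]
b [227.1, 268.4] 0.38 [0.5034 0.3678 0.07  ]
c [242.4, 273.4] 0.39 [0.4879 0.3194 0.07  ]
d [256.0, 274.7] 0.43 [0.4841 0.2765 0.07  ]
keybox [239.1, 269.8] 0.8 [0.4998 0.3401 0.    ]
cup_a [256.2, 238.3] 0.68 [0.604  0.2854 0.    ]
cup_a [194.2, 262.3] 0.58 [0.5235 0.488  0.    ]
cup_b [256.2, 238.3] 0.68 [0.604  0.2854 0.    ]
cup_b [194.2, 262.3] 0.58 [0.5235 0.488  0.    ]
petri_dish [232.3, 226.6] 0.76 [0.6423 0.3649 0.    ]
petri_dish [277.1, 194.1] 0.43 [0.7519 0.218  0.    ]
pen_1 [160.0, 265.6] 0.43 [0.512  0.5999 0.    ]
side [-0.1354  0.6866  1.3109] [[-0.6491 -0.5971  0.4714]
 [-0.7607  0.5183 -0.3909]
 [-0.011  -0.6123 -0.7906]]
[{'rect': [232.0, 290.3, 314.0, 358.5], 'conf': 0.63}]
a [250.9, 324.4] 0.56 [0.5154 0.404  0.07  ]
b [262.5, 317.4] 0.62 [0.5123 0.3686 0.07  ]
c [280.9, 311.7] 0.67 [0.4942 0.3213 0.07  ]
c [471.8, 202.8] 0.35 [ 0.4135 -0.3601  0.07  ]
d [293.5, 304.3] 0.39 [0.49   0.2818 0.07  ]
keybox [280.7, 312.5] 0.57 [0.528  0.3027 0.    ]
keybox [275.6, 327.4] 0.56 [0.5    0.3419 0.    ]
cup_a [228.2, 353.6] 0.71 [0.5202 0.4852 0.    ]
cup_a [270.8, 290.7] 0.65 [0.6039 0.2804 0.    ]
cup_b [228.2, 353.6] 0.71 [0.5202 0.4852 0.    ]
cup_b [270.8, 290.7] 0.65 [0.6039 0.2804 0.    ]
petri_dish [243.1, 294.8] 0.92 [0.645  0.3491 0.    ]
pen_1 [196.1, 382.0] 0.64 [0.5083 0.5928 0.    ]
```

View pics/side0.png

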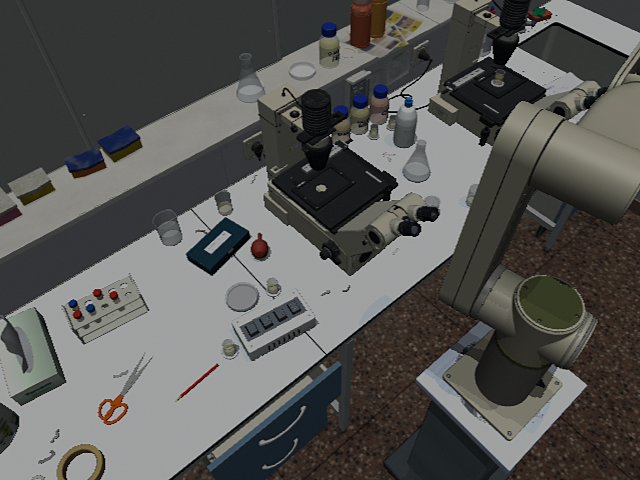

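View pics/top0.png

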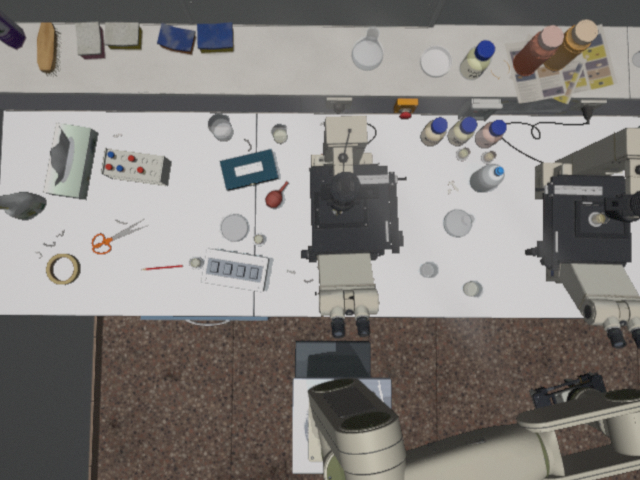

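Request:
step_arm(
  steps=[
    {"dp":[0,0,0.06],"gripper":0,"roll":0},
    {"dp":[0,0.01,0.12],"gripper":0,"roll":0},
    {"dp":[-0.01,0.03,0.17],"gripper":0,"roll":0},
    {"dp":[-0.02,0.05,0.22],"gripper":0,"roll":0},
    {"dp":[-0.02,0.08,0.27],"gripper":0,"roll":0},
    {"dp":[-0.03,0.11,0.32],"gripper":0,"roll":0},
    {"dp":[-0.04,0.14,0.36],"gripper":0,"roll":0},
    {"dp":[-0.05,0.17,0.38],"gripper":0,"roll":0},
    {"dp":[-0.05,0.17,0.38],"gripper":0,"roll":0},
    {"dp":[-0.05,0.17,0.38],"gripper":0,"roll":0},
  ],
)

```text
t: 2.35
eef_pos: [0.1233, -0.405, 0.5978]
ee_rot: [[0.957, 0.289, -0.0], [0.289, -0.957, 0.001], [0.0, -0.001, -1.0]]
ft_force: [-0.7, -0.3, 0.2]
opening: 0.0011
grip_force: 0.0
```

Request:
step_arm(
  steps=[
    {"dp":[0.054,0.024,0],"gripper":0,"roll":4},
    {"dp":[0.1,0.061,0],"gripper":0,"roll":10},
    {"dp":[0.139,0.103,0],"gripper":0,"roll":16},
    {"dp":[0.171,0.149,0],"gripper":0,"roll":22},
    {"dp":[0.196,0.198,0],"gripper":0,"roll":28},
    {"dp":[0.221,0.244,0],"gripper":0,"roll":34},
    {"dp":[0.24,0.294,0],"gripper":0,"roll":40},
    {"dp":[0.252,0.346,0],"gripper":0,"roll":46},
    {"dp":[0.257,0.405,0],"gripper":0,"roll":52},
    {"dp":[0.253,0.458,0],"gripper":0,"roll":58},
  ],
)

```text
t: 3.6
eef_pos: [0.3773, 0.0556, 0.596]
ee_rot: [[0.259, 0.966, -0.005], [0.966, -0.259, 0.0], [-0.001, -0.005, -1.0]]
ft_force: [0.6, 0.6, 0.7]
opening: 0.0005
grip_force: 0.0
```

Request:
step_arm(
  steps=[
    {"dp":[0,0.06,0],"gripper":0,"roll":4},
    {"dp":[0,0.12,0],"gripper":0,"roll":4},
    {"dp":[0.01,0.18,0],"gripper":0,"roll":4},
    {"dp":[0.03,0.23,-0.03],"gripper":0,"roll":4},
    {"dp":[0.05,0.27,-0.07],"gripper":0,"roll":4},
    {"dp":[0.07,0.287,-0.12],"gripper":0,"roll":4},
    {"dp":[0.09,0.287,-0.175],"gripper":0,"roll":4},
    {"dp":[0.11,0.287,-0.23],"gripper":0,"roll":4},
    {"dp":[0.123,0.287,-0.29],"gripper":0,"roll":4},
    {"dp":[0.123,0.287,-0.33],"gripper":0,"roll":4},
  ],
)

```text
t: 4.85
eef_pos: [0.4981, 0.3394, 0.2613]
ee_rot: [[0.195, 0.981, -0.007], [0.981, -0.195, -0.004], [-0.006, -0.006, -1.0]]
ft_force: [0.2, -0.1, 0.2]
opening: 0.0006
grip_force: 0.0
```

Run:
```python
from h import *
np.set_printoptions(precision=4,suppress=True)
s=r.state();print(s["t"],s["eef_pos"],s["ft_force"])
for n in ("wrist","top"):
    c=r.camera(n);save(c,n+"1");print(c["position"])
    for k in"abcd":
        for q in r.pinpoint(c,f"key_{k}_top")[:2]:print(k,q["at"],q["conf"],atz(c,q["at"],.07))
```

```text
4.85 [0.4981 0.3394 0.2613] [ 0.2184 -0.1387  0.2094]
[0.5128 0.4118 0.4272]
a [313.7, 139.8] 0.64 [0.5092 0.4119 0.07  ]
b [313.5, 184.6] 0.68 [0.5007 0.3704 0.07  ]
c [320.0, 224.6] 0.97 [0.4993 0.3296 0.07  ]
c [319.9, 261.7] 0.34 [0.4916 0.2908 0.07  ]
d [319.3, 263.4] 0.89 [0.4906 0.2891 0.07  ]
[0.4861 0.0967 1.6846]
a [425.1, 267.7] 0.52 [ 0.5093 -0.258   0.07  ]
b [256.8, 239.2] 0.62 [0.5963 0.2756 0.07  ]
c [241.9, 273.4] 0.45 [0.4879 0.3209 0.07  ]
d [253.2, 275.5] 0.65 [0.4815 0.2853 0.07  ]
```

View pics/wrist1.png

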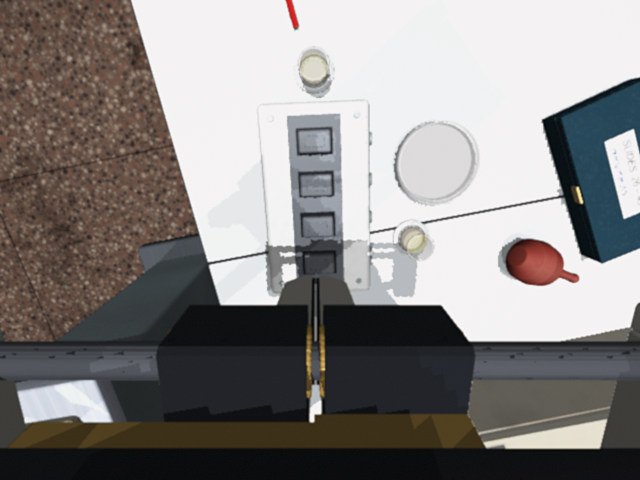

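Request:
step_arm(
  steps=[
    {"dp":[0.004,0.03,-0.02],"gripper":0,"roll":3},
    {"dp":[0.008,0.055,-0.06],"gripper":0,"roll":3},
    {"dp":[0.012,0.073,-0.1],"gripper":0,"roll":3},
    {"dp":[0.012,0.073,-0.13],"gripper":0,"roll":3},
    {"dp":[0.012,0.073,-0.15],"gripper":0,"roll":3},
    {"dp":[0.012,0.073,-0.16],"gripper":0,"roll":3},
    {"dp":[0.012,0.073,-0.17],"gripper":0,"roll":3},
    {"dp":[0.012,0.073,-0.175],"gripper":0,"roll":3},
    {"dp":[0.012,0.073,-0.175],"gripper":0,"roll":3},
    {"dp":[0.012,0.073,-0.175],"gripper":0,"roll":3},
  ],
)

```text
t: 6.6
eef_pos: [0.5116, 0.4138, 0.0945]
ee_rot: [[0.143, 0.99, 0.001], [0.99, -0.143, 0.001], [0.001, 0.001, -1.0]]
ft_force: [-0.2, 0.3, 0.1]
opening: 0.0005
grip_force: 0.0
```

Run:
```python
from h import *
np.set_printoptions(precision=4,suppress=True)
c=r.camera("wrist");save(c,"wrist2");s=r.state();print(s["t"],s["eef_pos"],s["ft_force"],s["ee_rot"])
K=np.array(c["camera_matrix"]);R=np.array(c["attitude"]);p=np.array(c["position"])
v=K@R.T@(s["eef_pos"]-p);print("tcp px",v/v[2])
for k in"abcd":
    for q in r.pinpoint(c,f"key_{k}_top")[:2]:print(k,q["at"],q["conf"],atz(c,q["at"],.07))
```

```text
6.65 [0.5116 0.4138 0.0944] [-0.5224  1.3568 -0.1411] [[ 0.1431  0.9897  0.001 ]
 [ 0.9897 -0.1431  0.0006]
 [ 0.0008  0.0009 -1.    ]]
tcp px [316.4236 294.1565   1.    ]
a [309.4, 282.1] 0.91 [0.5073 0.411  0.07  ]
c [311.1, 406.4] 0.79 [0.4962 0.3291 0.07  ]
```

View pics/wrist2.png

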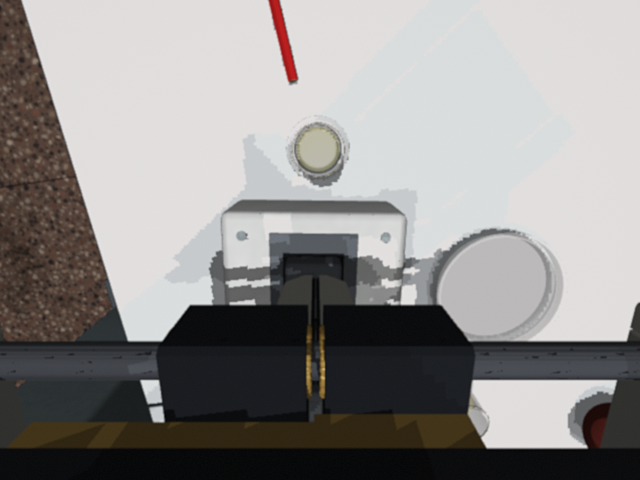

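Request:
step_arm(
  steps=[
    {"dp":[-0.003,-0.002,-0.01],"gripper":0,"roll":0},
    {"dp":[-0.003,-0.002,-0.017],"gripper":0,"roll":0},
    {"dp":[-0.003,-0.002,-0.021],"gripper":0,"roll":0},
    {"dp":[-0.003,-0.002,-0.023],"gripper":0,"roll":0},
    {"dp":[-0.003,-0.002,-0.024],"gripper":0,"roll":0},
    {"dp":[-0.003,-0.002,-0.025],"gripper":0,"roll":0},
    {"dp":[-0.003,-0.002,-0.026],"gripper":0,"roll":0},
    {"dp":[-0.003,-0.002,-0.027],"gripper":0,"roll":0},
    {"dp":[-0.003,-0.002,-0.027],"gripper":0,"roll":0},
    {"dp":[-0.003,-0.002,-0.027],"gripper":0,"roll":0},
  ],
)

```text
t: 8.1
eef_pos: [0.5083, 0.4117, 0.0668]
ee_rot: [[0.143, 0.99, 0.0], [0.99, -0.143, 0.0], [0.0, 0.0, -1.0]]
ft_force: [-0.7, -1.1, 2.6]
opening: 0.0004
grip_force: 1.3
```

Request:
step_arm(
  steps=[
    {"dp":[0,0,0.018],"gripper":0,"roll":0},
    {"dp":[-0.003,-0.021,0.018],"gripper":0,"roll":0},
    {"dp":[-0.006,-0.0416,0.018],"gripper":0,"roll":0},
    {"dp":[-0.006,-0.0416,0.012],"gripper":0,"roll":0},
    {"dp":[-0.006,-0.0416,0.006],"gripper":0,"roll":0},
    {"dp":[-0.006,-0.0416,0.003],"gripper":0,"roll":0},
    {"dp":[-0.006,-0.0416,0.002],"gripper":0,"roll":0},
    {"dp":[-0.006,-0.0416,0.001],"gripper":0,"roll":0},
    {"dp":[-0.006,-0.0416,0],"gripper":0,"roll":0},
    {"dp":[-0.006,-0.0416,0],"gripper":0,"roll":0},
  ],
)

```text
t: 9.35
eef_pos: [0.5022, 0.3703, 0.0668]
ee_rot: [[0.143, 0.99, 0.0], [0.99, -0.143, 0.0], [0.0, 0.0, -1.0]]
ft_force: [-1.7, 1.2, 2.2]
opening: 0.0006
grip_force: 1.3
```

Run:
```python
from h import *
np.set_printoptions(precision=3,suppress=True)
for i in range(3): r.camera("wrist");s=r.state();print(s["t"],s["eef_pos"],s["ft_force"])
```

```text
9.4 [0.502 0.37  0.067] [-1.319  0.994  1.728]
9.45 [0.502 0.37  0.067] [-1.359  1.18   2.774]
9.5 [0.502 0.37  0.067] [-1.597  1.697  3.281]
```

Request:
step_arm(
  steps=[
    {"dp":[0,0,0.018],"gripper":0,"roll":0},
    {"dp":[-0.003,-0.021,0.018],"gripper":0,"roll":0},
    {"dp":[-0.006,-0.0416,0.018],"gripper":0,"roll":0},
    {"dp":[-0.006,-0.0416,0.012],"gripper":0,"roll":0},
    {"dp":[-0.006,-0.0416,0.006],"gripper":0,"roll":0},
    {"dp":[-0.006,-0.0416,0.003],"gripper":0,"roll":0},
    {"dp":[-0.006,-0.0416,0.002],"gripper":0,"roll":0},
    {"dp":[-0.006,-0.0416,0.001],"gripper":0,"roll":0},
    {"dp":[-0.006,-0.0416,0],"gripper":0,"roll":0},
    {"dp":[-0.006,-0.0416,0],"gripper":0,"roll":0},
  ],
)

```text
t: 10.75
eef_pos: [0.4961, 0.3286, 0.0667]
ee_rot: [[0.143, 0.99, -0.0], [0.99, -0.143, 0.0], [0.0, -0.0, -1.0]]
ft_force: [-2.1, 1.1, 2.3]
opening: 0.0005
grip_force: 1.3
```

Run:
```python
from h import *
np.set_printoptions(precision=3,suppress=True)
for i in range(3): r.camera("wrist");s=r.state();print(s["t"],s["eef_pos"],s["ft_force"])
```

```text
10.8 [0.496 0.329 0.067] [-2.451  0.871  2.306]
10.85 [0.496 0.329 0.067] [-1.7    1.139  2.636]
10.9 [0.496 0.329 0.067] [-0.907  1.317  2.599]
```

Request:
step_arm(
  steps=[
    {"dp":[0,0,0.018],"gripper":0,"roll":0},
    {"dp":[-0.003,-0.021,0.018],"gripper":0,"roll":0},
    {"dp":[-0.006,-0.0416,0.018],"gripper":0,"roll":0},
    {"dp":[-0.006,-0.0416,0.012],"gripper":0,"roll":0},
    {"dp":[-0.006,-0.0416,0.006],"gripper":0,"roll":0},
    {"dp":[-0.006,-0.0416,0.003],"gripper":0,"roll":0},
    {"dp":[-0.006,-0.0416,0.002],"gripper":0,"roll":0},
    {"dp":[-0.006,-0.0416,0.001],"gripper":0,"roll":0},
    {"dp":[-0.006,-0.0416,0],"gripper":0,"roll":0},
    {"dp":[-0.006,-0.0416,0],"gripper":0,"roll":0},
  ],
)

```text
t: 12.15
eef_pos: [0.4902, 0.2867, 0.0666]
ee_rot: [[0.143, 0.99, -0.0], [0.99, -0.143, -0.0], [-0.0, -0.0, -1.0]]
ft_force: [0.8, -0.2, 0.2]
opening: 0.0008
grip_force: 0.0
```

Run:
```python
from h import *
np.set_printoptions(precision=3,suppress=True)
for i in range(3): r.camera("wrist");s=r.state();print(s["t"],s["eef_pos"],s["ft_force"],s["grip_force"])
```

```text
12.2 [0.49  0.287 0.067] [-0.343 -0.57   0.366] 0.0
12.25 [0.49  0.287 0.067] [ 0.447  0.27  -0.303] 0.0
12.3 [0.49  0.287 0.067] [0.136 0.318 0.383] 0.0
```

Request:
step_arm(
  steps=[
    {"dp":[0,0,-0.0005],"gripper":0,"roll":0},
    {"dp":[0,0,-0.001],"gripper":0,"roll":0},
    {"dp":[0,0,-0.0014],"gripper":0,"roll":0},
    {"dp":[0,0,-0.0017],"gripper":0,"roll":0},
    {"dp":[0,0,-0.002],"gripper":0,"roll":0},
    {"dp":[0,0,-0.002],"gripper":0,"roll":0},
    {"dp":[0,0,-0.002],"gripper":0,"roll":0},
    {"dp":[0,0,-0.002],"gripper":0,"roll":0},
    {"dp":[0,0,-0.002],"gripper":0,"roll":0},
    {"dp":[0,0,-0.002],"gripper":0,"roll":0},
  ],
)

```text
t: 13.55
eef_pos: [0.4902, 0.2867, 0.0646]
ee_rot: [[0.143, 0.99, -0.0], [0.99, -0.143, -0.0], [-0.0, -0.0, -1.0]]
ft_force: [-1.3, -1.7, 4.0]
opening: 0.0005
grip_force: 1.7
```

Run:
```python
from h import *
np.set_printoptions(precision=4,suppress=True)
for i in range(3): r.camera("wrist");s=r.state();print(s["t"],s["eef_pos"],s["ft_force"],s["grip_force"])
```

```text
13.6 [0.4902 0.2867 0.0646] [-1.8692  0.0494  3.7076] 1.7268318543210626
13.65 [0.4902 0.2867 0.0647] [-1.5479 -0.0004  3.0071] 1.7268239054828882
13.7 [0.4902 0.2867 0.0646] [-1.5602 -1.39    4.0726] 1.7272697808220983
```

Key d is the latched one (65 mm top, stiff). Pressing it to its stop slowly.

Request:
step_arm(
  steps=[
    {"dp":[0,0,-0.0007],"gripper":0,"roll":0},
    {"dp":[0,0,-0.0014],"gripper":0,"roll":0},
    {"dp":[0,0,-0.0021],"gripper":0,"roll":0},
    {"dp":[0,0,-0.0028],"gripper":0,"roll":0},
    {"dp":[0,0,-0.0035],"gripper":0,"roll":0},
    {"dp":[0,0,-0.004],"gripper":0,"roll":0},
    {"dp":[0,0,-0.0045],"gripper":0,"roll":0},
    {"dp":[0,0,-0.005],"gripper":0,"roll":0},
    {"dp":[0,0,-0.005],"gripper":0,"roll":0},
    {"dp":[0,0,-0.005],"gripper":0,"roll":0},
  ],
)

```text
t: 14.95
eef_pos: [0.4902, 0.2867, 0.0602]
ee_rot: [[0.143, 0.99, 0.0], [0.99, -0.143, -0.0], [-0.0, 0.0, -1.0]]
ft_force: [-4.3, -2.2, 10.1]
opening: 0.0006
grip_force: 4.6
```

Request:
step_arm(
  steps=[
    {"dp":[0,0,-0.0004],"gripper":0,"roll":0},
    {"dp":[0,0,-0.0008],"gripper":0,"roll":0},
    {"dp":[0,0,-0.0008],"gripper":0,"roll":0},
    {"dp":[0,0,0.002],"gripper":0,"roll":0},
    {"dp":[0,0,0.006],"gripper":0,"roll":0},
    {"dp":[0,0,0.009],"gripper":0,"roll":0},
    {"dp":[0,0,0.01],"gripper":0,"roll":0},
    {"dp":[0,0,0.0075],"gripper":0,"roll":0},
    {"dp":[0,0,0.0075],"gripper":0,"roll":0},
    {"dp":[0,0,0.0075],"gripper":0,"roll":0},
  ],
)

```text
t: 16.2
eef_pos: [0.4904, 0.2869, 0.0672]
ee_rot: [[0.143, 0.99, 0.0], [0.99, -0.143, 0.0], [0.0, 0.0, -1.0]]
ft_force: [0.3, 0.4, 3.1]
opening: 0.0008
grip_force: 1.2
```

Run:
```python
from h import *
np.set_printoptions(precision=4,suppress=True)
for i in range(3): r.camera("wrist");s=r.state();print(s["t"],s["eef_pos"],s["ft_force"],s["grip_force"])
```

```text
16.25 [0.4904 0.2869 0.0673] [ 0.4671 -0.8997  2.171 ] 1.2082187086343765
16.3 [0.4904 0.2869 0.0673] [0.3703 0.0845 2.2575] 1.203899416141212
16.35 [0.4904 0.2868 0.0673] [1.4092 0.6944 2.5632] 1.2014572508633137
```

The key now pushes back at 67 mm, where before there was no contact, so it is up. Retreating.

Request:
step_arm(
  steps=[
    {"dp":[0,0,0.01],"gripper":0,"roll":0},
    {"dp":[0,0,0.03],"gripper":0,"roll":0},
    {"dp":[0,0,0.06],"gripper":0,"roll":0},
    {"dp":[0,0,0.1],"gripper":0,"roll":0},
    {"dp":[0,0,0.13],"gripper":0,"roll":0},
    {"dp":[0,0,0.15],"gripper":0,"roll":0},
    {"dp":[0,0,0.15],"gripper":0,"roll":0},
    {"dp":[0,0,0.15],"gripper":0,"roll":0},
    {"dp":[0,0,0.15],"gripper":0,"roll":0},
    {"dp":[0,0,0.15],"gripper":0,"roll":0},
  ],
)

```text
t: 17.6
eef_pos: [0.4896, 0.2865, 0.2159]
ee_rot: [[0.143, 0.99, -0.002], [0.99, -0.143, -0.001], [-0.001, -0.002, -1.0]]
ft_force: [0.1, -0.4, -0.3]
opening: 0.0006
grip_force: 0.0
```

Run:
```python
from h import *
s=r.state();print(s["t"],s["eef_pos"],s["ft_force"]);print(r.job_done())
```

```text
17.6 [0.4896492  0.28648786 0.21590037] [ 0.12009294 -0.41046258 -0.29459187]
the job is handed in; nothing more can be done
None
```

I tapped all four keys from left to right and felt that the fourth (rightmost) was latched. I pressed it to its stop and let it go, and it pushed back at its "up" height afterwards. The job was handed in at 17.6 s with the arm clear; no verdict came back, and I took no final picture of the keys or the bystanders.

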